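Put the kettle on the free hob and set its sunk dial to medium

ROBOT

A 6-joint arm with a two-finger parallel gripper is mounted at the origin on the work surface. World frame = base frame: x ahead of the robot, y to its left, z up, the work surface at z = 0. Lengths are in mm, angles in rad, forces in N, time in s.
With the tool pointing down it reaches from about 375 to 975 mm from the base axis. Payload 3.8 kg.
Tool frame: the origin (TCP) lies at the very end of the fingers, on their centre line; the grasp point (between the pads) lies 19 mm behind it (bot.tcp_to_grasp is the distance from the TCP to the grasp point, in mm); z points along the fingers, y is the direction in which the jaws open and shut (so a half turn about z gives the same grasp; the last joint's range is limited). The gripper opens to 85 mm and grips with 20 to 120 N. Pads are 22 mm wide; open, the fingers measure 114 mm over their backs; the gripper's body (76 mm by 85 mm) begins 54 mm behind the grasp point. The pads swing forward as they close: fully open they stand 13 mm farther back than shut.
Start: joints at [-1.317, 0.264, 1.604, -0, 1.274, -0.037], TCP at [193.53, -646.656, 231.28] pointing down, gripper open.
Joint ranges: [-2.63, 2.63], [-0.94, 2.18], [0.31, 2.57], [-1.31, 4.45], [0, 2.66], [-2.55, 2.55]. Speed limits (rad/s): [2.57, 2.57, 3.14, 3.14, 3.14, 3.14].

INTERFACE

Orientations are given as [roll, pitch, yaw] about the fixed x, y, z axes, in that order (R = Rz(yaw) Ry(pitch) Rx(roll)).
In Python, from rig import observe, viewer, sign_off, bot gives the robot as it stands. The module is installed in compiled form; this text tells all that it offers.
- The arm moves only by the tool arm_command, never from a script. Its argument "steps" is a list of rows, each a list of 5 numbers: the opening, from 0 (shut) to 1 (fully open), then the shift along the tool's x, y, z in mm, then the turn about the tool's z in rad. In form: [[claw, x, y, z, roll], ...]. A call has 1 to 10 rows; each row is the pose to reach, as a shift and turn from the pose commanded when the call began, along the tool's axes at that moment; what a row does not reach only later rows make up. A row lasts 1/12 s, in which the tool goes at most 41.7 mm and 7.16 degrees, less where a joint would pass 70% of its speed; a pose out of reach is approached as far as the arm can. A call with a gripper value outside its range is refused whole. The fingers move at their own pace and stop on an object; the grip force is fixed at half the most. Time passes only in rows, so rows that repeat a pose let the fingers close. It gives the time, the measured TCP pose, the force and the opening at its end, in the units of the state.
- observe(): the state, without advancing time (a new reading comes with each control period).
- viewer.capture(name): name is "side" or "top"; returns (picture, depth): 420x560x3 uint8, red, green, blue; 420x560 float32, mm along the optical axis (not along the pixel's ray), 0 where there is no reading.
- viewer.calibration(name): a dict with "intrinsics" (3x3 intrinsics, pixels), "k1" (the pictures are not rectified: a ray, as slopes to the right and down, at radius r is drawn at 1 + k1 r^2 times it, then the intrinsics apply), "R" (3x3) and "t" (3): a world point X has camera coordinates R X + t. Camera axes: x right, y down, z forward; pixel columns grow to the right and rows downward; lengths in mm; the calibration is good to about 2 mm. A picture is of the moment at which its call begins. calibration takes no time and is no camera call.
- sign_off(): hands the job in, once; it reports no verdict.
The state is a dict: "clock": time; "joints": joint angles; "qd": joint speeds; "tau": joint torques, N m; "position": TCP position; "tool_rot": TCP orientation; "ft_force": force on the tool from outside, world axes, zero at the start; "wrist_torque": the same for the moment, N m; "width": opening from 0.0 (shut) to 1.0 (fully open).
Only numpy, scipy, OpenCV 4.12 (cv2) and the standard library are available. Lean on these libraries where they do the work, as an engineer would, in place of code of your own. Each camera call takes 0.05 s, during which the arm holds its last target. There are 200 camera calls.

TASK

Lift the white kettle by its overhead handle and set it down gently, without dropping it, centred on the cooking ring of the portable hob that has nothing on it, and let go. Then turn that same hob's dial, which sits down in a round well, clockwise until its red pointer is at the two orange dots (medium), and let go. Keep the kettle upright, do not move the frying pan or turn the dial of its hob, and leave the other things where they stand.

Things in the scene. Friction and masses are not known exactly. Their poses are not given: they have to be found in the camera images.
- kettle: Stove-top kettle, 0.4 to 0.85 kg: white body 150 mm across (base 138 mm), black lid and lid knob (knob's top 118 mm above the base), short spout at its +x side reaching 115 mm from the axis, cream handle over the lid. Stands loose on the worktop left of the hobs, spout more or less away from the robot. Origin: centre of its underside; z up, x to the spout.
- kettle_handle (a point): Middle of the kettle's cream handle bar, on the kettle's axis 172 mm above its base; axes as the kettle. The bar is level, runs 92 mm along the kettle's x, is 16 mm wide (kettle's y) and 18 mm high; 45 mm free height between it and the lid knob; steel stays at both ends.
- free_hob: The hob with an empty ring. Portable hob, fixed, 360 (x) by 270 mm (y), flat top 75 mm above the worktop: black glass with a white ring on the far part, black control strip 120 mm deep on the robot's side. Origin: centre of its underside; x away from the robot, y left, z up. The two hobs look the same, side by side; whether the left or right one is free varies.
- free_hob_ring (a point): Centre of the white cooking ring (176 mm across) on the free hob's glass, level with the top, 55 mm from the hob's centre along its +x. The kettle belongs here; 175 mm from the dial's axis.
- free_hob_well (a point): Centre of the floor of the round well in the free hob's control strip, on the dial's axis, 120 mm from the hob's centre along its -x. The well is 80 mm across with upright walls, open at the top, its floor 34 mm below the hob's top (41 mm above the worktop). Axes as the hob.
- free_dial (a joint): Dial of the free hob, rad, upright axis; grows clockwise seen from above. Marks on the well's rim: 0 off (white bar, towards the hob's +y, left seen from the robot), 0.65 low (one green dot), 1.30 medium (midway between two orange dots), 2.00 high (three red dots); stop at 2.3. At q the pointer lies q clockwise from the hob's +y. Starts at 0 to 0.45. Friction 0.05 N m: stays where left.
- free_dial_grip (a point): On the dial's axis at mid height of its wing, 59 mm above the worktop. Dial: grey disc 54 mm across, its top 7 mm above the well's floor, with an upright white wing to grip, 46 mm long, 12 mm thick, 22 mm high, its top 5 mm below the hob's top. The wing lies along the pointer (this point's x; red line on one half of the wing's top). 34 mm free from each flank of the wing to the well's wall.
- busy_hob: The second hob, same make and size, fixed, with the frying pan on its ring; beside the free one, about 295 mm from centre to centre. Origin and axes as for the free hob.
- busy_dial_tip (a point): Outer end of the pointer on top of the second hob's dial wing, 23 mm from that dial's axis; it starts near low. Must stay as it is.
- frying_pan: Dark steel frying pan, 196 mm across and 42 mm high, standing on the second hob, its black handle pointing roughly away from the robot (+x of the pan), 235 mm long from the pan's axis and rising to 68 mm above the pan's base. Origin: centre of its underside.
- mug: Blue mug, 80 mm across, 95 mm high, beyond the kettle. Origin: centre of its underside.
- pepper_mill: Dark wooden pepper mill, 54 mm across, 146 mm high, on the robot's side of the kettle. Origin: centre of its underside.
- screwdriver: Screwdriver lying on the worktop at the right of the hobs.
- screw_bowl: Small white bowl of screws at the right, 100 mm across, 40 mm high. Origin: centre of its underside.
There are look-alikes about, which are no part of the job. Of the things like the kettle, leave any that is blue or purple; of the rest the larger one is meant.

How it is judged:
By the outcome, as a careful person would: the job done as asked, in the order asked, and still so for the second after the job is handed in, with the robot touching nothing.
It also fails if it takes over 51 s, if anything falls off the work surface, if the arm or the gripper's body presses on something with over 40 N, if the wrist force passes 120 N, or if a joint passes its speed limit or range.

## Working session

There is one attempt and no reset: what is moved stays moved. The work goes in short steps, Python scripts to look and compute and a tool call to move; the robot and the scene stay as the last step left them, time stands still between calls to the robot, and variables do not carry over. Pictures are saved under pics/ and viewed, about 8 in all and at most 12, crops included, and the job is handed in when it is done.

Besides the shell and the picture viewer there is one more tool, called as name([rows], argument=value, ...), one row to a line, values as JSON. arm_command: Moves the arm, as the interface text tells. Its arguments: {"type":"object","properties":{"steps":{"type":"array","items":{"type":"array","items":{"type":"number"}}}},"required":["steps"]}

```bash
mkdir -p pics
cat > h.py <<'E'
import numpy as np, cv2
from rig import observe, viewer, sign_off, bot
def cap(n,f=None):
    im,d=viewer.capture(n)
    if f: cv2.imwrite('pics/'+f,im[:,:,::-1]); np.savez('pics/'+f+'.npz',im=im,d=d)
    return im,d
def world(n,d):
    c=viewer.calibration(n);K=np.array(c['intrinsics']);k=c['k1']
    v,u=np.mgrid[0:d.shape[0],0:d.shape[1]]
    a=(u-K[0,2])/K[0,0];b=(v-K[1,2])/K[1,1];x,y=a.copy(),b.copy()
    for _ in range(10):
        s=1+k*(x*x+y*y);x,y=a/s,b/s
    P=np.stack([x*d,y*d,d],-1)-np.array(c['t'])
    W=P@np.array(c['R']); W[d==0]=np.nan
    return W
E
python3 - <<'E'
from h import *
for n in('top','side'):
    im,d=cap(n,n+'1.png'); c=viewer.calibration(n)
    print(n,-np.array(c['R']).T@np.array(c['t']),c['intrinsics'],c['k1'])
a=cv2.imread('pics/top1.png');cv2.imwrite('pics/top1b.png',cv2.resize(a,(800,600)))
print(observe())
E
```

```text
top [ 256.12213045   -8.84726343 1478.77562283] [[407.38334978   0.         279.73411302]
 [  0.         407.38334978 202.61316418]
 [  0.           0.           1.        ]] -0.059450710237253145
side [  377.97334991 -1064.24988429  1025.50366535] [[379.06877818   0.         277.26679015]
 [  0.         379.06877818 205.83158019]
 [  0.           0.           1.        ]] -0.07710356287946316
{'clock': 0.1, 'joints': array([-1.31688804e+00,  2.64694817e-01,  1.60521553e+00,  5.22329728e-05,
        1.27371430e+00, -3.69250983e-02]), 'qd': array([ 0.00027036, -0.00096398, -0.00151915,  0.00014774,  0.00057172,
       -0.00015113]), 'tau': array([-7.37548680e-05, -5.16706645e+01, -3.68588984e+01,  6.94700429e-05,
        6.31670919e-03, -3.52664142e-05]), 'position': array([ 193.39142373, -646.02215946,  230.08690663]), 'tool_rot': array([-3.13956389e+00, -1.24893901e-04,  2.90817916e-01]), 'ft_force': array([0.94791702, 0.25942542, 0.66167375]), 'wrist_torque': array([0.00599959, 0.02359453, 0.00916066]), 'width': 1.000313087050662}
```

View pics/top1b.png

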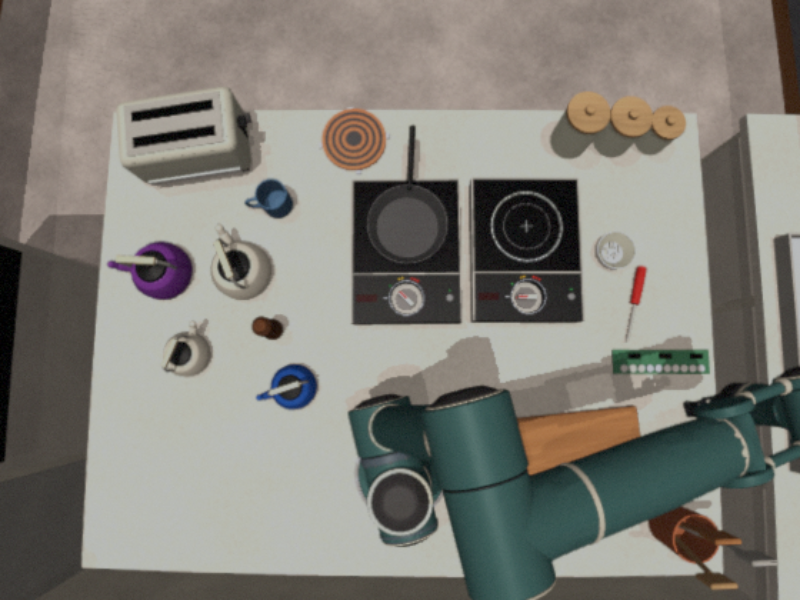

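View pics/side1.png

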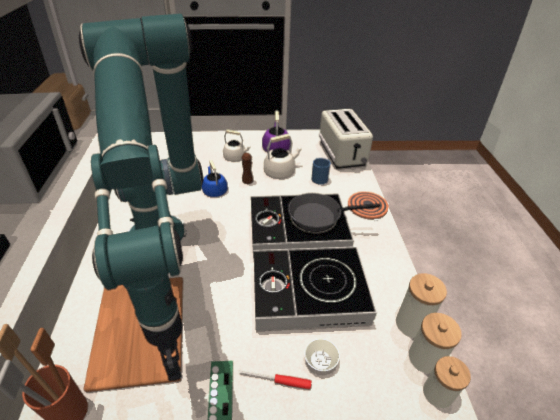

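The top view shows the larger white kettle at about (240,265) in the 800 px picture, with its spout up-left at (222,235). The free hob is the right one: ring at (526,226), dial at (526,297). The pan is on the left hob.

Run:
```python
from h import *
z=np.load('pics/top1.png.npz');im,d=z['im'],z['d'];W=world('top',d)
def box(u0,u1,v0,v1): return np.s_[v0:v1,u0:u1]
s=box(140,200,150,215);w=W[s].reshape(-1,3);c=im[s].reshape(-1,3).astype(int)
ok=np.isfinite(w[:,2])
for lo,hi in((160,200),(125,200),(20,100),(95,118)):
    m=ok&(w[:,2]>lo)&(w[:,2]<hi);p=w[m]
    print(lo,hi,m.sum(),p.mean(0),p.min(0),p.max(0))
m=ok&(w[:,2]>160);p=w[m][:,:2];e=np.linalg.eigh(np.cov(p.T));print(e);print(np.median(w[m][:,2]))
# kettle silhouette
m=((W[:,:,2]>20)&(np.indices(d.shape)[1]>145)&(np.indices(d.shape)[1]<192)&(np.indices(d.shape)[0]>155)&(np.indices(d.shape)[0]<212))
# side cam too
zs=np.load('pics/side1.png.npz');Ws=world('side',zs['d']);w2=Ws[100:180,255:305].reshape(-1,3)
q=w2[(w2[:,2]>158)&(w2[:,2]<195)];print('side handle n',len(q),q.mean(0),q.min(0),q.max(0))
# ring
for n,Wn,I,s in(('top',W,im,box(335,400,130,185)),('side',Ws,zs['im'],box(295,362,255,305))):
    w=Wn[s].reshape(-1,3);g=I[s].reshape(-1,3).min(1)
    print(n,'hob z',np.nanmedian(w[:,2]))
    m=np.isfinite(w[:,2])&(g>110)&(abs(w[:,2]-75)<15);p=w[m]
    c=np.median(p[:,:2],0)
    from scipy.optimize import least_squares
    r=np.hypot(*(p[:,:2]-c).T);mm=(r>75)&(r<100)
    for _ in range(3):
        f=least_squares(lambda a:np.hypot(*(p[mm,:2]-a[:2]).T)-a[2],[*c,88],loss='soft_l1');r=np.hypot(*(p[:,:2]-f.x[:2]).T);mm=abs(r-88)<8
    print(n,'ring',f.x,mm.sum())
    
# hob top extents
for n,Wn in(('top',W),('side',Ws)):
    m=(abs(Wn[:,:,2]-75)<6)&(Wn[:,:,1]<-100)&(Wn[:,:,1]>-460)&(Wn[:,:,0]>350)&(Wn[:,:,0]<900)
    p=Wn[m][:,:2].astype(np.float32);print(n,cv2.minAreaRect(p),p.min(0),p.max(0))
# overlay crops
k=cv2.resize(im[150:215,140:215],None,fx=5,fy=5,interpolation=cv2.INTER_CUBIC)
b=cv2.resize(im[185:230,335:410],None,fx=5,fy=5,interpolation=cv2.INTER_CUBIC)
cv2.imwrite('pics/c1.png',np.vstack([k,b])[:,:,::-1])
```

```text
160 200 168 [500.16972069 408.66756082 177.99514581] [454.5513857  386.05084071 161.10893829] [550.77199418 436.24386593 188.33526696]
125 200 189 [498.51374206 407.79705848 174.3121178 ] [445.14644319 381.63399798 126.3139833 ] [559.78189168 436.24386593 188.33526696]
20 100 1203 [501.33468408 395.5672346   73.56172413] [428.01039405 306.51400923  20.15874965] [648.91337848 484.76764102  99.98597463]
95 118 288 [506.80357352 405.35269814 100.63705378] [446.33437038 367.4241786   95.04602755] [603.03087289 458.25648767 117.83891933]
EighResult(eigenvalues=array([ 23.55671227, 853.25790273]), eigenvectors=array([[ 0.41283448, -0.91080607],
       [-0.91080607, -0.41283448]]))
179.02874553222267
side handle n 128 [502.60810544 468.78428661 174.75385646] [454.18124904 382.8209331  158.13621038] [550.30034413 661.85014391 184.48373804]
top hob z 74.52433121507039
top ring [ 608.88816741 -305.88637609   86.60800835] 95
side hob z 75.26069896696202
side ring [ 608.32202049 -305.9483174    86.30142462] 168
top ((619.362548828125, -280.2640686035156), (497.0140686035156, 359.76025390625), 0.4457171559333801) [ 369.57086 -458.61987] [ 868.7142  -100.00359]
side ((594.1941528320312, -279.3170166015625), (358.5298767089844, 447.72283935546875), 89.9358139038086) [ 370.49823 -458.8326 ] [ 817.85455  -100.001915]
```

View pics/c1.png

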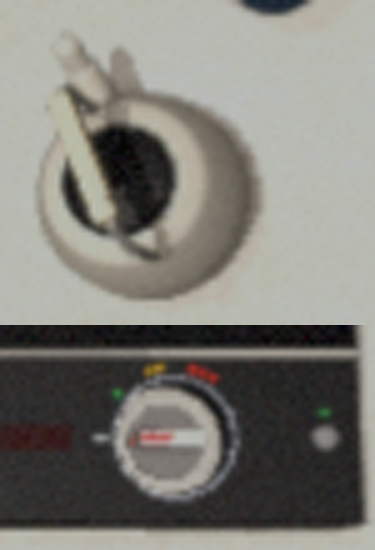

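The crop shows the free dial's red pointer lying close to "off", pointing left. The kettle handle is centred near (501, 409) with yaw about 0.43. I'll go round by the front.

arm_command([
  [1,350,-190,-90,-0.134],
  [1,350,-190,-90,-0.134],
  [1,350,-190,-90,-0.134],
  [1,350,-190,-90,-0.134],
  [1,350,-190,-90,-0.134],
  [1,350,-190,-90,-0.134],
  [1,350,-190,-90,-0.134],
  [1,350,-190,-90,-0.134],
  [1,350,-190,-90,-0.134],
  [1,350,-190,-90,-0.134],
])

```text
clock: 0.93
position: [476.0, -361.8, 321.7]
tool_rot: [-3.141, -0.001, 0.426]
ft_force: [0.1, -0.2, 0.4]
width: 0.998
```

```bash
cat >> h.py <<'E'
def go(x,y,z,yaw):
    o=observe();p=o['position'];a=o['tool_rot'][2];D=np.array([x,y,z])-p
    print(o['clock'],p.round(1),o['tool_rot'].round(3),o['ft_force'].round(1),o['width'].round(3))
    c,s=np.cos(a),np.sin(a)
    print('shift',round(c*D[0]+s*D[1],1),round(s*D[0]-c*D[1],1),round(-D[2],1),'roll',round(a-yaw,3),'dist',np.linalg.norm(D).round())
E
python3 -c "
from h import *
go(501,409,300,.425)"
```

```text
Traceback (most recent call last):
  File "h.py", line 18, in go
    print(o['clock'],p.round(1),o['tool_rot'].round(3),o['ft_force'].round(1),o['width'].round(3))
                                                                              ^^^^^^^^^^^^^^^^
AttributeError: 'float' object has no attribute 'round'
```

arm_command([
  [1,170,-346,0,0],
  [1,170,-346,0,0],
  [1,170,-346,0,0],
  [1,170,-346,0,0],
  [1,170,-346,0,0],
  [1,170,-346,0,0],
  [1,170,-346,0,0],
  [1,170,-346,0,0],
  [1,170,-346,0,0],
  [1,170,-346,0,0],
])

```text
clock: 1.77
position: [485.9, 26.1, 321.0]
tool_rot: [-3.139, -0.001, 0.429]
ft_force: [0.5, -0.0, -0.5]
width: 1.001
```

arm_command([
  [1,170,-346,20,0],
  [1,170,-346,20,0],
  [1,170,-346,20,0],
  [1,170,-346,20,0],
  [1,170,-346,20,0],
  [1,170,-346,20,0],
  [1,170,-346,20,0],
  [1,170,-346,20,0],
  [1,170,-346,20,0],
  [1,170,-346,20,0],
])

```text
clock: 2.6
position: [498.1, 411.2, 299.4]
tool_rot: [-3.14, 0.001, 0.428]
ft_force: [-0.3, -0.1, -0.4]
width: 1.0
```

```bash
sed -i "s/o\['width'\].round(3)/round(o['width'],3)/" h.py
python3 - <<'E'
from h import *
go(501,409,300,.425)
im,d=cap('side','s2.png');W=world('side',d)
m=(W[:,:,2]>150)&(W[:,:,2]<190)&(np.hypot(W[:,:,0]-501,W[:,:,1]-409)<60)
p=W[m];print(len(p),p.mean(0),p.min(0),p.max(0))
c=(p[:,:2].max(0)+p[:,:2].min(0))/2;print(c,np.linalg.eigh(np.cov(p[:,:2].T))[1])
cv2.imwrite('pics/s2c.png',cv2.resize(im[60:210,190:350],None,fx=4,fy=4)[:,:,::-1])
E
```

```text
2.6 [498.1 411.2 299.4] [-3.14e+00  1.00e-03  4.28e-01] [-0.3 -0.1 -0.4] 1.0
shift 1.8 3.2 -0.6 roll 0.003 dist 4.0
93 [501.97737922 404.7482554  172.88106979] [449.57609829 379.40930344 150.96881472] [555.65085749 434.28627323 182.44342387]
[502.61347789 406.84778833] [[ 0.37923494 -0.92530042]
 [-0.92530042 -0.37923494]]
```

View pics/s2c.png

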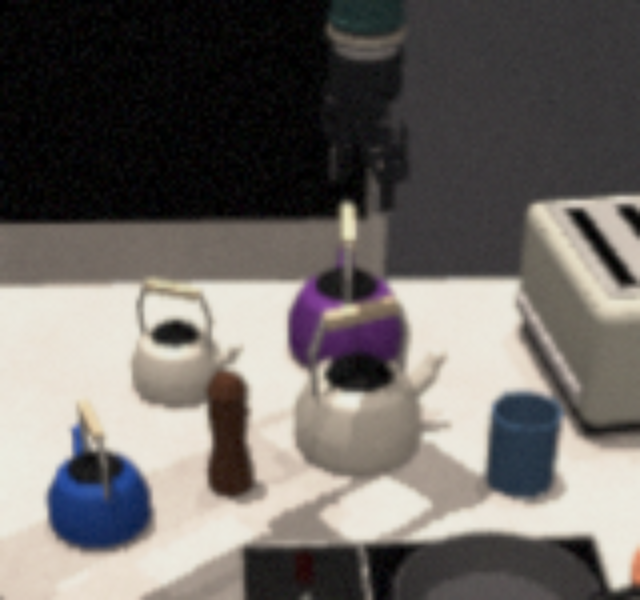

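The gripper is above the larger white kettle. Its handle, at about (360,312) in the crop, is where expected. Descending.

arm_command([
  [1,2,3,30,0.01],
  [1,2,3,55,0.01],
  [1,2,3,80,0.01],
  [1,2,3,100,0.01],
  [1,2,3,115,0.01],
  [1,2,3,127,0.01],
  [1,2,3,137,0.01],
  [1,2,3,145,0.01],
  [1,2,3,145,0.01],
])

```text
clock: 3.4
position: [501.4, 403.4, 154.5]
tool_rot: [3.141, 0.003, 0.414]
ft_force: [-0.4, -0.3, -0.1]
width: 1.0
```

arm_command([
  [0.5,0,0,0,0],
  [0.3,0,0,0,0],
  [0.2,0,0,0,0],
  [0,0,0,0,0],
  [0,0,0,0,0],
  [0,0,0,0,0],
  [0,0,0,0,0],
  [0,0,0,0,0],
  [0,0,0,0,0],
])

```text
clock: 4.15
position: [502.1, 404.8, 156.6]
tool_rot: [-3.141, -0.001, 0.415]
ft_force: [-0.1, 2.0, -0.3]
width: 0.174
```

The grip is a little high on the bar, so I'll open, go 8 mm lower and regrip.

arm_command([
  [0.4,0,0,0,0],
  [0.4,0,0,0,0],
  [0.4,0,0,4,0],
  [0.4,0,0,8,0],
  [0,0,0,8,0],
  [0,0,0,8,0],
  [0,0,0,8,0],
  [0,0,0,8,0],
  [0,0,0,8,0],
])

```text
clock: 4.9
position: [501.3, 403.8, 147.0]
tool_rot: [3.141, 0.002, 0.415]
ft_force: [-0.2, 0.3, -6.4]
width: 0.178
```

arm_command([
  [0,0,0,-3,0],
  [0,0,0,-7,0],
  [0,0,0,-12,0],
  [0,0,0,-18,0],
  [0,0,0,-25,0],
  [0,0,0,-30,0],
  [0,0,0,-30,0],
])

```text
clock: 5.48
position: [503.1, 405.3, 180.8]
tool_rot: [-3.141, -0.004, 0.415]
ft_force: [0.5, -0.1, -6.3]
width: 0.179
```

Run:
```python
from h import *
go(501,409,375,.415)
print(observe()['wrist_torque'])
im,d=cap('side','s3.png')
cv2.imwrite('pics/s3c.png',cv2.resize(im[60:210,190:350],None,fx=4,fy=4)[:,:,::-1])
```

```text
5.4833 [503.1 405.3 180.8] [-3.141 -0.004  0.415] [ 0.5 -0.1 -6.3] 0.179
shift -0.4 -4.3 -194.2 roll -0.0 dist 194.0
[ 0.05543689 -0.18663591 -0.00686048]
```

View pics/s3c.png

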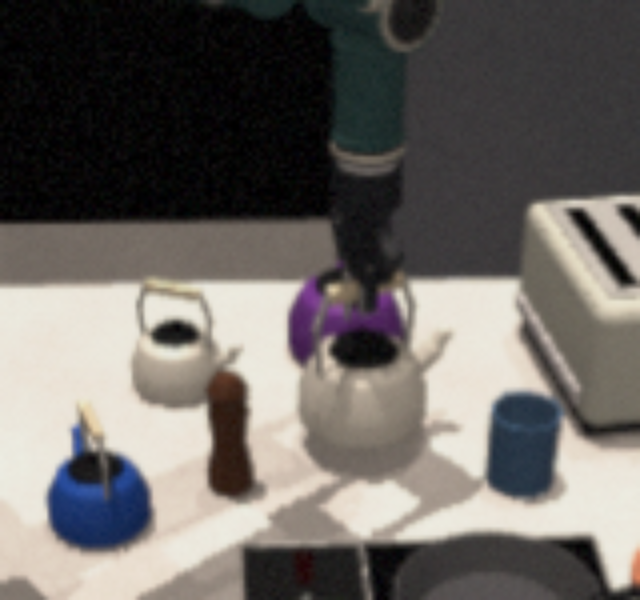

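The kettle is off the table and upright, with 6.3 N of weight on the wrist. Lifting high.

arm_command([
  [0,0,0,-10,0],
  [0,0,0,-25,0],
  [0,0,0,-45,0],
  [0,0,0,-70,0],
  [0,0,0,-95,0],
  [0,0,0,-120,0],
  [0,0,0,-145,0],
  [0,0,0,-165,0],
  [0,0,0,-180,0],
  [0,0,0,-190,0],
])

```text
clock: 6.37
position: [502.3, 404.7, 371.4]
tool_rot: [-3.141, -0.003, 0.415]
ft_force: [1.0, 0.9, -6.2]
width: 0.178
```

Run:
```python
from h import *
go(608.5,-306,370,.415)
```

```text
6.3667 [502.3 404.7 371.4] [-3.141e+00 -3.000e-03  4.150e-01] [ 1.   0.9 -6.2] 0.178
shift -189.2 693.2 1.4 roll -0.0 dist 719.0
```

arm_command([
  [0,-2,8,0,0],
  [0,-5,20,0,0],
  [0,-10,38,0,0],
  [0,-16,60,0,0],
  [0,-23,84,0,0],
  [0,-30,109,0,0],
  [0,-37,134,0,0],
  [0,-43,159,0,0],
  [0,-50,184,0,0],
  [0,-57,209,0,0],
])

```text
clock: 7.2
position: [532.9, 187.3, 365.8]
tool_rot: [3.141, 0.004, 0.414]
ft_force: [-0.1, -0.2, -5.8]
width: 0.178
```

arm_command([
  [0,-7,25,0,0],
  [0,-14,50,0,0],
  [0,-20,75,0,0],
  [0,-27,100,0,0],
  [0,-34,125,0,0],
  [0,-41,150,0,0],
  [0,-48,175,0,0],
  [0,-55,200,0,0],
  [0,-61,225,0,0],
  [0,-68,250,0,0],
])

```text
clock: 8.03
position: [570.9, -68.3, 365.8]
tool_rot: [-3.14, 0.004, 0.414]
ft_force: [-0.0, 0.7, -5.4]
width: 0.179
```

arm_command([
  [0,-7,25,0,0],
  [0,-14,50,0,0],
  [0,-20,75,0,0],
  [0,-27,100,0,0],
  [0,-34,125,0,0],
  [0,-41,150,0,0],
  [0,-48,175,0,0],
  [0,-54,197,0,0],
  [0,-59,215,0,0],
  [0,-63,228,0,0],
])

```text
clock: 8.87
position: [605.4, -302.5, 365.9]
tool_rot: [-3.139, 0.003, 0.413]
ft_force: [-0.1, 0.5, -6.7]
width: 0.175
```

arm_command([
  [0,-1,5,0,0],
  [0,-1,6,0,0],
  [0,-1,6,0,0],
  [0,-1,6,0,0],
  [0,-1,6,0,0],
])

```text
clock: 9.28
position: [608.4, -304.6, 368.6]
tool_rot: [-3.141, -0.0, 0.416]
ft_force: [0.2, -0.2, -5.7]
width: 0.176
```

Run:
```python
from h import *
go(608.5,-306,232,.415)
im,d=cap('side','s4.png');cv2.imwrite('pics/s4b.png',cv2.resize(im,(800,600))[:,:,::-1])
W=world('side',d)
# kettle body silhouettes
p=W[(W[:,:,2]>120)&(W[:,:,1]<-180)&(W[:,:,0]>480)&(W[:,:,0]<760)&(W[:,:,1]>-420)]
for lo in range(200,330,10):
    q=p[(p[:,2]>=lo)&(p[:,2]<lo+10)]
    if len(q): print(lo,len(q),q.min(0).round(),q.max(0).round())
```

```text
9.2833 [ 608.4 -304.6  368.6] [-3.141 -0.     0.416] [ 0.2 -0.2 -5.7] 0.176
shift -0.5 1.3 136.6 roll 0.001 dist 137.0
220 16 [ 548. -374.  223.] [ 649. -332.  230.]
230 95 [ 537. -379.  230.] [ 673. -295.  240.]
240 128 [ 538. -381.  240.] [ 675. -304.  250.]
250 120 [ 538. -378.  250.] [ 673. -300.  260.]
260 164 [ 537. -378.  260.] [ 676. -285.  270.]
270 215 [ 540. -377.  270.] [ 694. -266.  280.]
280 226 [ 544. -372.  280.] [ 700. -274.  290.]
290 238 [ 546. -369.  290.] [ 704. -258.  300.]
300 326 [ 551. -365.  300.] [ 710. -248.  310.]
310 312 [ 557. -356.  310.] [ 714. -254.  320.]
320 352 [ 556. -345.  320.] [ 709. -260.  330.]
```

View pics/s4b.png

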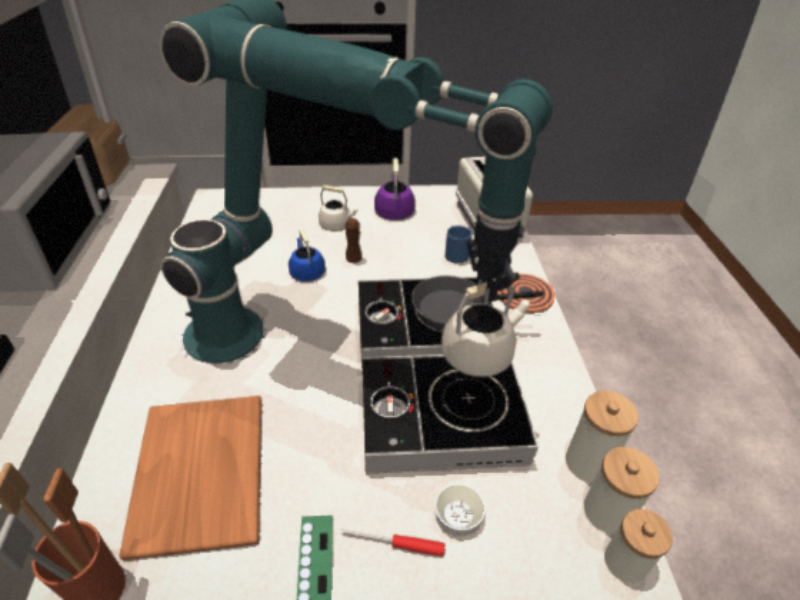

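The kettle hangs upright over the free ring, which is at (469,398). Lowering it gently.

arm_command([
  [0,1,2,8,0],
  [0,1,2,22,0],
  [0,1,2,40,0],
  [0,1,2,60,0],
  [0,1,2,80,0],
  [0,1,2,97,0],
  [0,1,2,110,0],
  [0,1,2,120,0],
  [0,1,2,126,0],
  [0,1,2,130,0],
])

```text
clock: 10.17
position: [609.8, -307.2, 237.2]
tool_rot: [-3.141, 0.001, 0.415]
ft_force: [-0.6, -0.4, -6.3]
width: 0.18
```

arm_command([
  [0,0,0,1,0],
  [0,0,0,2,0],
  [0,0,0,3,0],
  [0,0,0,4,0],
  [0,0,0,5,0],
  [0,0,0,6,0],
  [0,0,0,7,0],
  [0,0,0,8,0],
  [0,0,0,9,0],
  [0,0,0,9,0],
])

```text
clock: 11.0
position: [609.8, -307.3, 228.9]
tool_rot: [-3.141, 0.0, 0.415]
ft_force: [-0.4, -0.0, -6.4]
width: 0.175
```

Run:
```python
from h import *
go(608.5,-306,232,.415)
im,d=cap('side');W=world('side',d)
p=W[(W[:,:,2]>76)&(W[:,:,1]<-180)&(W[:,:,0]>480)&(W[:,:,0]<760)&(W[:,:,1]>-420)]
for lo in range(76,130,6):
    q=p[(p[:,2]>=lo)&(p[:,2]<lo+6)]
    if len(q): print(lo,len(q),q.min(0).round(),q.max(0).round())
```

```text
11.0 [ 609.8 -307.3  228.9] [-3.141  0.     0.415] [-0.4 -0.  -6.4] 0.175
shift -0.7 -1.7 -3.1 roll -0.0 dist 4.0
76 814 [ 480. -420.   76.] [ 734. -181.   81.]
82 6 [ 578. -376.   84.] [ 622. -365.   87.]
88 22 [ 540. -380.   88.] [ 651. -316.   94.]
94 53 [ 539. -382.   94.] [ 668. -316.  100.]
100 66 [ 539. -382.  100.] [ 676. -313.  106.]
106 56 [ 539. -380.  106.] [ 675. -304.  112.]
112 58 [ 539. -381.  112.] [ 673. -306.  118.]
118 64 [ 539. -381.  118.] [ 677. -291.  124.]
124 83 [ 540. -380.  124.] [ 683. -281.  130.]
```

Position matches the ring. Continuing down until the weight comes off.

arm_command([
  [0,0,0,0.7,0],
  [0,0,0,1.4,0],
  [0,0,0,2,0],
  [0,0,0,2.6,0],
  [0,0,0,3.2,0],
  [0,0,0,3.8,0],
  [0,0,0,4,0],
])

```text
clock: 11.63
position: [610.0, -307.4, 225.1]
tool_rot: [-3.141, 0.0, 0.415]
ft_force: [-0.1, -0.2, -5.6]
width: 0.18
```

arm_command([
  [0,0,0,0.5,0],
  [0,0,0,1,0],
  [0,0,0,1.5,0],
  [0,0,0,2,0],
  [0,0,0,2,0],
])

```text
clock: 12.05
position: [610.0, -307.4, 223.1]
tool_rot: [-3.141, 0.0, 0.415]
ft_force: [-0.5, -0.3, -6.0]
width: 0.179
```

arm_command([
  [0,0,0,0.5,0],
  [0,0,0,1,0],
  [0,0,0,1.5,0],
  [0,0,0,2,0],
  [0,0,0,2,0],
])

```text
clock: 12.47
position: [610.2, -307.3, 222.0]
tool_rot: [3.141, -0.0, 0.415]
ft_force: [-0.8, 1.0, -2.6]
width: 0.18
```

arm_command([
  [0,0,0,0.5,0],
  [0,0,0,1,0],
  [0,0,0,1.5,0],
  [0,0,0,1.5,0],
])

```text
clock: 12.8
position: [610.4, -307.3, 222.0]
tool_rot: [3.14, -0.001, 0.415]
ft_force: [-3.2, 4.3, 5.7]
width: 0.179
```

arm_command([
  [0,0,0,-0.8,0],
  [0,0,0,-0.8,0],
  [0.3,0,0,-0.8,0],
  [0.6,0,0,-0.8,0],
  [0.8,0,0,-0.8,0],
  [0.8,0,0,-0.8,0],
  [0.8,0,0,-0.8,0],
])

```text
clock: 13.38
position: [610.1, -307.7, 220.4]
tool_rot: [3.141, -0.0, 0.415]
ft_force: [0.0, -1.4, -0.2]
width: 0.801
```

arm_command([
  [0.8,0,0,-8,0],
  [0.8,0,0,-20,0],
  [0.8,0,0,-40,0],
  [0.8,0,0,-65,0],
  [0.8,0,0,-95,0],
  [0.8,0,0,-120,0],
  [0.8,0,0,-130,0],
])

```text
clock: 13.97
position: [611.7, -308.3, 357.7]
tool_rot: [3.134, -0.006, 0.415]
ft_force: [-0.6, 0.2, 1.3]
width: 0.798
```

Run:
```python
from h import *
go(433.5,-306,200,1.571)
```

```text
13.9667 [ 611.7 -308.3  357.7] [ 3.134 -0.006  0.415] [-0.6  0.2  1.3] 0.798
shift -162.1 -73.9 157.7 roll -1.156 dist 238.0
```

Run:
```python
from h import *
cap('side','s5.png');cap('top','t5.png')
for f,n in(('top1','top'),('side1','side'),('s5','side'),('t5','top')):
    z=np.load(f'pics/{f}.png.npz');im=z['im'].astype(int);W=world(n,z['d'])
    near=np.hypot(W[:,:,0]-433.5,W[:,:,1]+306)<36
    h=W[:,:,2]
    wing=near&(h>62)&(h<76);print(f,'wing n',wing.sum())
    if wing.sum()>8:
        p=W[wing];print('  c',p.mean(0).round(1),'med z',np.median(p[:,2]).round(1)); e,v=np.linalg.eigh(np.cov(p[:,:2].T));print('  dir',v[:,1].round(3),np.sqrt(e).round(1), p.min(0).round(),p.max(0).round())
    red=near&(im[:,:,0]-np.maximum(im[:,:,1],im[:,:,2])>50)
    if red.sum(): print('  red',red.sum(),W[red].mean(0).round(1))
    disc=near&(h<58)&(h>36);print('  disc',W[disc].mean(0).round(1) if disc.sum() else 0, disc.sum())
    # hob divider line / ring vs dial
    st=(abs(h-75)<5)&(im.min(2)>110)&(W[:,:,0]>478)&(W[:,:,0]<505)&(W[:,:,1]<-180)&(W[:,:,1]>-435)
    if st.sum()>20: print('  divider x at -306, slope',np.polyfit(W[st][:,1]+306,W[st][:,0],1).round(4),st.sum())
    k=W[(h>76)&(h<130)&(np.hypot(W[:,:,0]-608,W[:,:,1]+306)<100)]
    for lo in(94,100,106,112):
        q=k[(k[:,2]>=lo)&(k[:,2]<lo+6)]
        if f in('s5','t5') and len(q):print('  kettle',lo,q.min(0).round(),q.max(0).round())
a=cv2.imread('pics/side1.png')[255:310,245:300];b=cv2.imread('pics/s5.png')[150:330,230:390]
cv2.imwrite('pics/c5.png',np.hstack([cv2.resize(a,(400,400),interpolation=2),cv2.resize(b,(356,400),interpolation=2)]))
```

```text
top1 wing n 43
  c [ 433.3 -306.3   68.5] med z 68.4
  dir [0.025 1.   ] [ 3.5 13.4] [ 427. -328.   62.] [ 438. -284.   73.]
  red 6 [ 434.  -293.3   68.5]
  disc [ 432.9 -305.3   44.3] 238
  divider x at -306, slope [-6.500000e-03  4.931795e+02] 67
side1 wing n 50
  c [ 433.4 -308.9   69.1] med z 69.6
  dir [-0.026  1.   ] [ 3.4 15. ] [ 428. -332.   63.] [ 440. -281.   75.]
  red 12 [ 433.2 -294.6   70.8]
  disc [ 433.8 -301.4   46.3] 161
  divider x at -306, slope [-7.000000e-04  4.930708e+02] 61
s5 wing n 51
  c [ 433.5 -309.2   68.8] med z 69.3
  dir [-0.022  1.   ] [ 3.4 15.5] [ 428. -333.   62.] [ 440. -284.   74.]
  red 10 [ 433.3 -295.    68.8]
  disc [ 433.7 -301.6   46.5] 167
  divider x at -306, slope [-6.400000e-03  4.925418e+02] 24
  kettle 94 [ 540. -382.   94.] [ 668. -309.  100.]
  kettle 100 [ 539. -381.  100.] [ 676. -316.  106.]
  kettle 106 [ 539. -382.  106.] [ 674. -310.  112.]
  kettle 112 [ 539. -380.  112.] [ 674. -286.  118.]
t5 wing n 0
  disc 0 0
  kettle 94 [ 556. -258.   94.] [ 649. -230.   99.]
  kettle 100 [ 568. -246.  101.] [ 636. -230.  105.]
  kettle 106 [ 557. -256.  106.] [ 641. -229.  112.]
  kettle 112 [ 559. -255.  112.] [ 628. -231.  118.]
```

View pics/c5.png

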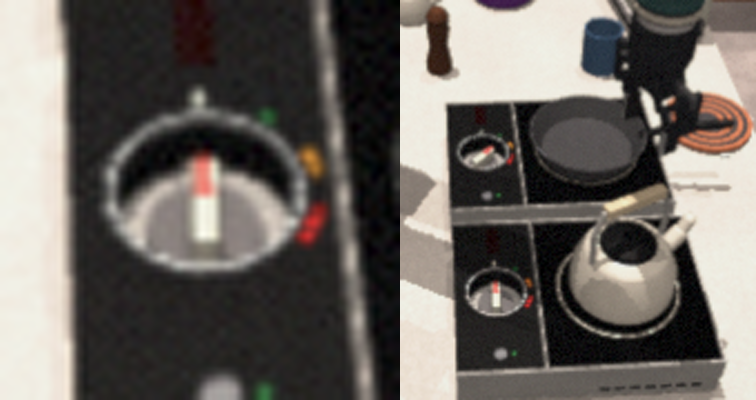

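The kettle stands upright and central on the ring. The dial's pointer is at about 0, with its axis at (433.5, -306). Moving over the dial.

arm_command([
  [0.5,-30,-14,0,-0.12],
  [0.36,-65,-30,0,-0.24],
  [0.36,-100,-46,0,-0.36],
  [0.36,-130,-60,5,-0.48],
  [0.36,-150,-69,30,-0.6],
  [0.36,-162,-74,60,-0.72],
  [0.36,-162,-74,95,-0.84],
  [0.36,-162,-74,125,-0.96],
  [0.36,-162,-74,150,-1.08],
  [0.36,-162,-74,158,-1.156],
])

```text
clock: 14.9
position: [427.9, -302.0, 185.3]
tool_rot: [-3.133, -0.007, 1.576]
ft_force: [-1.0, 0.5, 0.8]
width: 0.356
```

arm_command([
  [0.36,0,0,0,0],
  [0.36,0,0,0,0],
  [0.36,0,0,0,0],
])

```text
clock: 15.15
position: [432.1, -305.1, 192.8]
tool_rot: [3.141, 0.0, 1.569]
ft_force: [0.6, -0.3, 0.3]
width: 0.36
```

Run:
```python
from h import *
go(433.5,-306,85,1.571)
```

```text
15.15 [ 432.1 -305.1  192.8] [3.141 0.    1.569] [ 0.6 -0.3  0.3] 0.36
shift -0.9 1.4 107.8 roll -0.002 dist 108.0
```

arm_command([
  [0.36,-1,1.4,25,0],
  [0.36,-1,1.4,50,0],
  [0.36,-1,1.4,75,0],
  [0.36,-1,1.4,92,0],
  [0.36,-1,1.4,103,0],
  [0.36,-1,1.4,108,0],
  [0.36,-1,1.4,108,0],
  [0.36,-1,1.4,108,0],
])

```text
clock: 15.82
position: [434.2, -306.6, 85.8]
tool_rot: [3.14, 0.001, 1.57]
ft_force: [0.4, -0.9, 0.3]
width: 0.362
```

Run:
```python
from h import *
go(433.5,-306,51,1.571)
im,d=cap('side','s6.png');cv2.imwrite('pics/s6c.png',cv2.resize(im[210:330,230:350],(600,600),interpolation=2)[:,:,::-1])
```

```text
15.8167 [ 434.2 -306.6   85.8] [3.14e+00 1.00e-03 1.57e+00] [ 0.4 -0.9  0.3] 0.362
shift 0.6 -0.7 34.8 roll -0.001 dist 35.0
```

View pics/s6c.png

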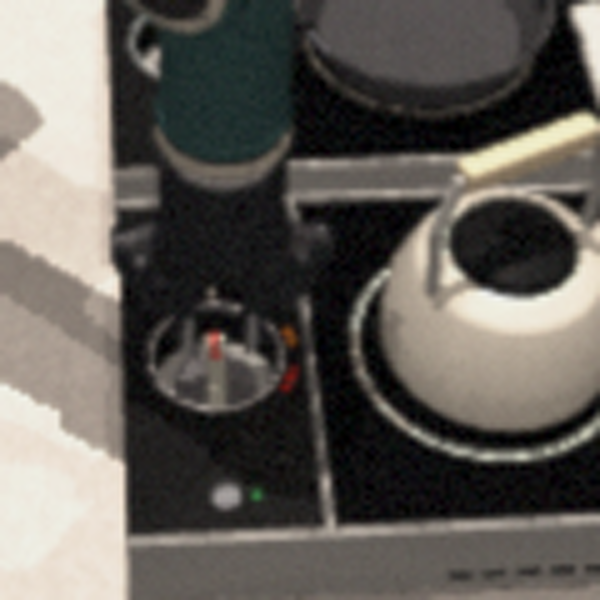

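The fingertips, at (190,335) and (250,330), straddle the wing at (216,360) inside the well. Descending and gripping.

arm_command([
  [0.36,0,-0.5,12,0],
  [0.36,0,-0.5,22,0],
  [0.36,0,-0.5,29,0],
  [0.36,0,-0.5,33,0],
  [0.36,0,-0.5,35,0],
  [0.36,0,-0.5,35,0],
])

```text
clock: 16.37
position: [432.2, -305.5, 48.6]
tool_rot: [-3.14, -0.001, 1.571]
ft_force: [-0.4, -0.3, -0.1]
width: 0.357
```

arm_command([
  [0.25,0,0,0,0],
  [0.2,0,0,0,0],
  [0,0,0,0,0],
  [0,0,0,0,0],
  [0,0,0,0,0],
  [0,0,0,0,0],
  [0,0,0,0,0],
])

```text
clock: 16.95
position: [432.7, -306.3, 50.2]
tool_rot: [-3.141, 0.001, 1.571]
ft_force: [-5.1, -0.6, 5.6]
width: 0.124
```

arm_command([
  [0,0,0,-0.5,0.06],
  [0,0,0,-0.5,0.15],
  [0,0,0,-0.5,0.25],
  [0,0,0,-0.5,0.35],
  [0,0,0,-0.5,0.45],
  [0,0,0,-0.5,0.55],
  [0,0,0,-0.5,0.65],
  [0,0,0,-0.5,0.7],
  [0,0,0,-0.5,0.7],
])

```text
clock: 17.7
position: [433.2, -306.5, 50.2]
tool_rot: [3.14, 0.0, 0.87]
ft_force: [-0.8, -2.0, 0.6]
width: 0.123
```

arm_command([
  [0,0,0,0,0.07],
  [0,0,0,0,0.16],
  [0,0,0,0,0.26],
  [0,0,0,0,0.36],
  [0,0,0,0,0.46],
  [0,0,0,0,0.54],
  [0,0,0,0,0.59],
  [0,0,0,0,0.6],
  [0,0,0,0,0.6],
  [0,0,0,0,0.6],
])

```text
clock: 18.53
position: [433.4, -306.8, 50.2]
tool_rot: [3.14, -0.001, 0.273]
ft_force: [0.5, -5.2, -2.3]
width: 0.124
```

Now release with a limited opening inside the well, then rise and move away.

arm_command([
  [0.25,0,0,0,0],
  [0.36,0,0,0,0],
  [0.36,0,0,0,0],
  [0.36,0,0,-5,0],
  [0.36,0,0,-20,0],
  [0.36,0,0,-45,0],
  [0.36,0,0,-80,0],
  [0.36,0,0,-120,0],
  [0.36,0,0,-160,0],
  [0.36,0,0,-200,0],
])

```text
clock: 19.37
position: [432.4, -305.2, 252.2]
tool_rot: [-3.141, -0.0, 0.271]
ft_force: [0.9, -0.5, -0.5]
width: 0.362
```

arm_command([
  [0.36,-30,30,-20,0],
  [0.36,-50,70,-20,0],
  [0.36,-70,110,-20,0],
  [0.36,-90,150,-20,0],
  [0.36,-110,190,-20,0],
  [0.36,-140,230,-20,0],
  [0.36,-140,230,-20,0],
  [0.36,-140,230,-20,0],
])

```text
clock: 20.03
position: [357.1, -569.4, 269.6]
tool_rot: [3.14, 0.001, 0.267]
ft_force: [0.4, 0.1, 0.1]
width: 0.36
```

Run:
```python
from h import *
go(433.5,-306,51,1.571)
cap('side','s7.png');cap('top','t7.png')
for f,n in(('s7','side'),('t7','top')):
    z=np.load(f'pics/{f}.png.npz');im=z['im'].astype(int);W=world(n,z['d']);h=W[:,:,2]
    near=np.hypot(W[:,:,0]-433.5,W[:,:,1]+306)<36
    wing=near&(h>62)&(h<76);print(f,wing.sum())
    if wing.sum()>8:
        p=W[wing];e,v=np.linalg.eigh(np.cov(p[:,:2].T));d=v[:,1]*np.sign(v[0,1]);print(p.mean(0),d,'q',np.arctan2(d[0],d[1]))
    red=near&(im[:,:,0]-np.maximum(im[:,:,1],im[:,:,2])>50)
    if red.sum(): r=W[red].mean(0);print('red',red.sum(),r.round(1),'q',np.arctan2(r[0]-433.5,r[1]+306))
    k=W[(h>94)&(h<118)&(np.hypot(W[:,:,0]-608,W[:,:,1]+306)<100)];print(k.min(0),k.max(0))
a=cv2.imread('pics/t7.png')[110:235,235:415];b=cv2.imread('pics/s7.png')[150:330,230:390]
cv2.imwrite('pics/c7.png',np.hstack([cv2.resize(a,(430,300),interpolation=2),cv2.resize(b,(267,300),interpolation=2)]))
```

```text
20.0333 [ 357.1 -569.4  269.6] [3.14e+00 1.00e-03 2.67e-01] [0.4 0.1 0.1] 0.36
shift 143.2 -233.9 218.6 roll -1.304 dist 351.0
s7 64
[ 433.56484958 -307.86650952   68.32651719] [0.96595026 0.25872785] q 1.3090913522260483
red 14 [ 443.9 -303.4   69.7] q 1.3262414810956649
[ 539.091672   -381.48626753   94.02117334] [ 676.12019997 -287.52333279  117.81228755]
t7 47
[ 432.72630033 -305.48392567   69.15225963] [0.9616565  0.27425677] q 1.2929795773337829
red 9 [ 443.9 -302.6   70.9] q 1.254297402041932
[ 537.19946813 -353.15286875   94.30273971] [ 675.27790377 -229.14229514  117.92450255]
```

View pics/c7.png

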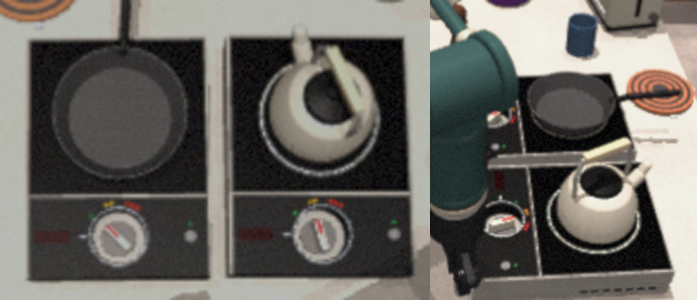

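The pointer is at the orange dots (q about 1.30). The kettle is upright on the ring, the pan and its dial look unmoved, and the arm is clear.

```bash
python3 -c "
from rig import sign_off
print(sign_off())"
```

```text
the job is handed in; nothing more can be done
None
```

I lifted the larger white kettle by its handle, set it down gently on the right-hand (free) hob's ring and let go. Then I turned that hob's dial clockwise to medium, let go and moved the arm clear. The job is handed in; the clock read 20.0 s at the last check, against the 51 s limit.

What the last checks showed:
- **Kettle:** it stands upright, with its centre near (607, -305). I measured the ring at (608.5, -306), so it is within about 2 mm, which is the limit of the camera calibration.
- **Dial:** the wing's direction gives 1.31 rad from the side camera and 1.29 rad from the top one, for a target of 1.30. The red pixels alone gave 1.33 and 1.25, which is rougher because only 9 to 14 pixels were visible.
- **Other things:** the frying pan and its dial look unmoved by eye; I did not measure them. I saw nothing else shifted in the final pictures, though those crops do not cover the whole worktop.
- **Arm:** nothing was touching the gripper, with wrist force under 1 N.

One correction on the way: my first grip on the kettle handle was a little high, so I opened the fingers, went 8 mm lower and gripped again before lifting.

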